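# Tare an empty tub on the bench scale

### The arm

A 6-joint arm with a two-finger parallel gripper is mounted at the origin on the work surface. World frame = base frame: x ahead of the robot, y to its left, z up, the work surface at z = 0. Lengths are in m, angles in rad, forces in N, time in s.
With the tool pointing down it reaches from about 0.3 to 0.85 m from the base axis. Payload 4.2 kg.
Tool frame: the origin (TCP) lies on the centre line of the jaws, within the pads' length; the fingertips stand 14 mm ahead of it and the grasp point (between the pads) lies 5 mm behind it; z points along the fingers, y is the line along which they close (so a half turn about z gives the same grasp; the last joint's range is limited). The gripper opens to 91 mm and grips with 3 to 60 N. Pads are 32 mm wide; open, the fingers measure 118 mm over their backs; the gripper's body (76 mm by 178 mm) begins 60 mm behind the grasp point.
Start: joints at [1.164, 0.32, 1.565, -0, 1.257, -0.02], TCP at [0.217, 0.533, 0.228] pointing down, gripper open.
Joint ranges: [-3.11, 3.11], [-0.84, 2.01], [0.21, 2.61], [-1.34, 4.49], [0.05, 2.63], [-2.56, 2.56]. Speed limits (rad/s): [2.57, 2.57, 3.14, 3.14, 3.14, 3.14].

### API

Orientations are given as a rotation vector (axis times angle).
In Python, from workcell import env gives the robot as it stands.
- The arm moves only by the tool drive_tool, never from a script. Its argument "deltas" is a list of rows, each a list of 5 numbers: the opening, from 0 (shut) to 1 (fully open), then the shift along the tool's x, y, z in mm, then the turn about the tool's z in rad. A call has 1 to 5 rows; each row is the pose to reach, as a shift and turn from the pose commanded when the call began, along the tool's axes at that moment; what a row does not reach only later rows make up. A row lasts 1/8 s, in which the tool goes at most 62.5 mm and 10.7 degrees, less where a joint would pass 70% of its speed; a pose out of reach is approached as far as the arm can. A call with a gripper value outside its range is refused whole. The fingers move at their own pace and stop on an object; "force" is the grip in N (left out, the last holds). Time passes only in rows, so rows that repeat a pose let the fingers close. It gives the time, the measured TCP pose, the force, the opening and the grip force at its end, in the units of the state.
- env.state(): the state, without advancing time (a new reading comes with each control period).
- env.read_camera(name): name is "scene" or "top" or "wrist"; returns a dict with "color" (480x640x3 uint8, red, green, blue), "fx", "fy", "cx", "cy" (pixels), "position" and "orientation" of the camera in the world. Camera axes: x right, y down, z forward; pixel columns grow to the right and rows downward; lengths in m; the calibration is good to about 2 mm. The wrist camera is an equidistant fisheye: a pixel r from the principal point sees the ray r / f radians off the axis. A picture is of the moment at which its call begins. There is no depth.
- env.sign_off(): hands the job in; it is judged then, once.
Trained networks look in a picture, given as the dict that the camera call returned (one of the last four; its "shot" number tells which), for a name from the list of things; names that differ only in an ending like _2 or _b are one class to them, and where a whole thing is asked for, a point or a joint stands for the part that bears it (a point fixed in the world has none). Each returns a list of dicts, best first, with "score" (0 to 1); they miss things now and then, are a little off and sometimes report something else, mostly with a low value. They report only what shows in the picture. A call takes as long as a camera call. They do not tell look-alikes from the thing itself.
- env.recognise(picture, thing): "location" ([x, y, z] in m, in the coordinates of the camera as it stood for that picture, good to about 4 mm: the middle of the surface that is visible of it).
- env.trace(picture, thing): "mask" (480x640 bool, what is visible of it).
The state is a dict: "time_s": time; "q": joint angles; "joint_vel": joint speeds; "effort": joint torques, N m; "tcp_pos": TCP position; "tcp_rot": TCP orientation; "contact_force": force on the tool from outside, world axes, zero at the start; "wrist_torque": the same for the moment, N m; "finger_gap": finger opening in m; "finger_force": force on a finger pad.
Only numpy, scipy, OpenCV 4.12 (cv2) and the standard library are available. Lean on these libraries where they do the work, as an engineer would, in place of code of your own. Each camera call takes 0.05 s, during which the arm holds its last target. There are 200 camera calls.

### The job

Slide the empty white tub along the deck of the bench scale, without lifting or tipping it, until it stands square in the corner, touching both the back fence and the side fence. Then press the green tare button fully down, hold it down for about a second and let it come up again, leaving the tub in its corner. Do not press the red button, and leave the pan, jar and scoop where they are.

Things in the scene. Friction and masses are not known exactly. Their poses are not given: they have to be found in the camera images.
- station: Fixed bench scale; origin on the table. Its x points away from the robot to the back fence (at yaw 0), y left to the side fence and console, z up. In this frame, mm: dark grey deck, top z 20, x -150 to 130, y -270 to 120, open with no rim on its -x and -y sides; the bright aluminium weighing plate in its corner is flush.
- fences (a point): Inner corner of the two dark steel fences at deck height: station frame x 130, y 120, z 20 mm. Back fence: inner face x 130, y -270 to 120. Side fence: inner face y 120, x -142 to 138. Both 8 mm thick, tops at z 60 (40 above the deck).
- console (a point): Centre of the blue console's top, station frame x -5, y 188, z 50 mm. Console x -135 to 125, y 128 to 248. The two buttons stand on it at x -75 and x 25, y 188 (which colour is where varies); a display block at x 84 to 120, y 138 to 238 has its top at z 85.
- home (a point): Point on the deck top, in the station's axes, where the tub's origin lies when the tub touches both fences (station frame x 75, y 45, z 20 mm).
- tub: Loose empty white tub, open on top, 110 mm (its x) by 150 mm (its y), 70 mm high, 4 mm walls, upright sides, about 0.25 kg. Origin at the centre of its underside, on the deck. It starts on the deck clear of both fences, turned by up to 0.35 rad from the station's axes. Pushed no higher than the fence tops (40 mm above the deck), it cannot tip over a fence.
- tare_button_top (a point): Centre of the top face of the green button, 36 mm in diameter, standing 12 mm proud of a grey housing (52 mm in diameter, 12 mm high) on the console; top at z = 74 mm when up. It moves straight down.
- tare_button (a joint): Green button travel in m: 0 up, 0.008 fully down. Spring: about 1.5 N to start moving, 5 N fully down; it comes back by itself. Fully down its top is still 4 mm above its housing.
- off_button_top (a point): Centre of the top face of the red button, same shape, 100 mm from the green one. Not to be pressed.
- off_button (a joint): Red button travel in m: 0 up, 0.008 fully down; must stay up.
- pan: Loose steel pan, 200 x 140 x 60 mm high, on the table to the right of the scale. Origin under its centre. Leave alone.
- jar: Loose closed jar with blue lid, 70 mm in diameter, 110 mm high, on the table to the left of the scale. Origin under its centre. Leave alone.
- scoop: Loose steel hand scoop with a blue handle, 220 mm long, 80 wide, 35 high, lying on the table to the right. Origin under the join of handle and scoop. Leave alone.
There are look-alikes about, which are no part of the job. What is shaped like the tub but purple is not meant.

How it is judged:
On the way, in this order (a step that is already met when the one before it is completed fails the run):
1. the tub stands square in the corner against both fences (x of tub in the frame of home between -0.008 and 0.008 m and y of tub in the frame of home between -0.008 and 0.008 m and angle between the x axis of tub and the x axis of station, either way round below 0.08 rad and z of tub in the frame of home between -0.006 and 0.006 m and angle between tub's own z axis and vertical below 0.06 rad), for 0.2 s.
2. the green button is held fully down with the tub in the corner (all of step 1 and value of joint tare_button above 0.0068 m), for 0.5 s.
3. the green button is up again (value of joint tare_button below 0.0015 m), for 0.1 s.
At the end, for the whole second after the job is handed in: The tub stands flat on the deck at rest, its origin within 8 mm of the home point along both station axes and within 0.08 rad of square; both buttons are up (under 1.5 mm) (all of step 1 and value of joint each of tare_button, off_button below 0.0015 m and linear speed of tub below 0.01 m/s); the robot touches nothing.
It fails at once if the green button is pressed (over 3 mm) while the tub is not in its corner (value of joint tare_button above 0.003 m and not (x of tub in the frame of home between -0.008 and 0.008 m and y of tub in the frame of home between -0.008 and 0.008 m and angle between the x axis of tub and the x axis of station, either way round below 0.08 rad and z of tub in the frame of home between -0.006 and 0.006 m and angle between tub's own z axis and vertical below 0.06 rad)).
It fails at once if the red button is pressed (over 3 mm) (value of joint off_button above 0.003 m).
It fails at once if the tub is lifted over 15 mm off the deck or tipped over 0.3 rad (z of tub in the frame of home above 0.015 m or angle between tub's own z axis and vertical above 0.3 rad).
It fails at once if the pan, jar or scoop is moved over 25 mm (distance of any of pan, jar, scoop from where it was at the start of the episode above 0.025 m).
It also fails if it takes over 62 s, if anything falls off the work surface, if the arm or the gripper's body presses on something with over 40 N, if the wrist force passes 120 N, or if a joint passes its speed limit or range.

## Working session

There is one attempt and no reset: what is moved stays moved. The work goes in short steps, Python scripts to look and compute and a tool call to move; the robot and the scene stay as the last step left them, time stands still between calls to the robot, and variables do not carry over. Pictures are saved under pics/ and viewed, at most 10 in all, crops included, and the job is handed in when it is done.

Besides the shell and the picture viewer there is one more tool, called after "Request:" as name(argument=value, ...) on one line, values as JSON. drive_tool: Moves the arm, as the interface text tells. Its arguments: {"type":"object","properties":{"deltas":{"type":"array","items":{"type":"array","items":{"type":"number"}}},"force":{"type":"number"}},"required":["deltas"]}

```bash
mkdir -p pics; python3 - <<'E'
from workcell import env
import cv2,numpy as np
s=env.state();print(s['time_s'],s['tcp_pos'],s['tcp_rot'])
ims=[]
for n in('scene','top'):
    p=env.read_camera(n);print(n,p['fx'],p['fy'],p['cx'],p['cy'],p['position'],p['orientation'])
    cv2.imwrite(f'pics/{n}0.png',p['color'][...,::-1])
E
```

```text
0.0 [0.21674214 0.53206418 0.22713974] [-6.03860761e-01 -3.08265249e+00  2.63318887e-03]
scene 584.9804139621988 584.9804139621988 318.1317341299042 247.72976429646712 [ 1.3494675  -0.33508315  1.4282635 ] [-2.18789094 -1.44316716  0.44229633]
top 471.7706901188543 471.7706901188543 322.3498710624951 238.434579107389 [ 0.40758532 -0.01677106  1.20637999] [-2.16348762  2.15615393 -0.12618598]
```

View pics/top0.png

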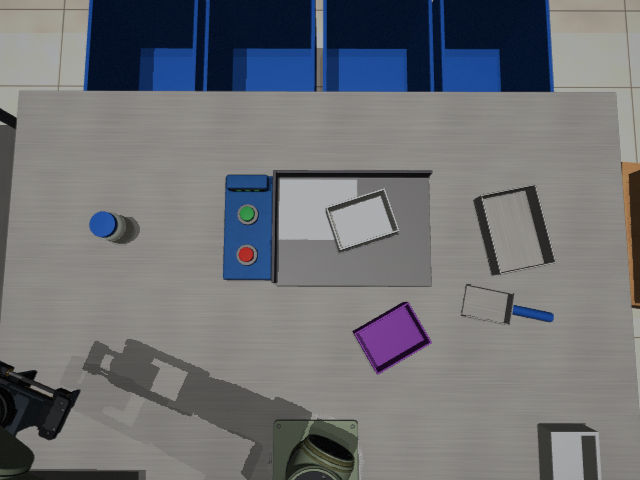

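View pics/scene0.png

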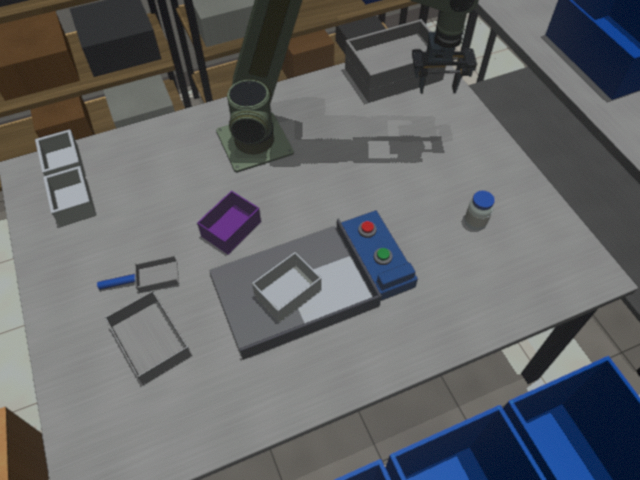

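The white tub is at top (362,220) on the deck. The look-alikes are the purple box (392,338), which is excluded by colour and off the deck, and the white boxes at (570,455), which are off the scale. The green button is at (247,214), red at (246,254). Next I'll measure and confirm in a crop.

```bash
cat > h.py <<'E'
from workcell import env
import cv2,numpy as np
from scipy.spatial.transform import Rotation as R
from scipy.optimize import least_squares
def proj(p,X):
    c=R.from_rotvec(p['orientation']).inv().apply(np.atleast_2d(X)-p['position'])
    if p.get('fish'):
        r=np.hypot(c[:,0],c[:,1]);t=np.arctan2(r,c[:,2]);k=t/r
        return np.c_[p['fx']*c[:,0]*k+p['cx'],p['fy']*c[:,1]*k+p['cy']]
    return np.c_[p['fx']*c[:,0]/c[:,2]+p['cx'],p['fy']*c[:,1]/c[:,2]+p['cy']]
def unproj(p,uv,z):
    uv=np.atleast_2d(uv);d=R.from_rotvec(p['orientation']).apply(np.c_[(uv[:,0]-p['cx'])/p['fx'],(uv[:,1]-p['cy'])/p['fy'],np.ones(len(uv))])
    return p['position']+d*((z-p['position'][2])/d[:,2])[:,None]
def blob(p,kind):
    h=cv2.cvtColor(p['color'],cv2.COLOR_RGB2HSV);H,S,V=[h[...,i].astype(int) for i in range(3)]
    m=((H>50)&(H<75) if kind=='g' else (H<6)|(H>174))&(S>150)&(V>100)
    n,l,st,c=cv2.connectedComponentsWithStats(m.astype(np.uint8));i=1+np.argmax(st[1:,4]);return c[i],st[i]
def place(x,pts):
    c,s=np.cos(x[2]),np.sin(x[2]);P=np.array(pts,float)/1000
    return np.c_[x[0]+c*P[:,0]-s*P[:,1],x[1]+s*P[:,0]+c*P[:,1],P[:,2]]
def tubmask(p,x):   # silhouette of the tub
    P=[(a*55,b*75,z) for a in(-1,1) for b in(-1,1) for z in(20,90)]
    hull=cv2.convexHull(proj(p,place(x,P)).astype(np.float32))
    return hull
E
python3 - <<'E'
from h import *
p=env.read_camera('top')
g,sg=blob(p,'g');r,sr=blob(p,'r');print(g,sg,r,sr)
G=unproj(p,g,.074)[0];Rr=unproj(p,r,.074)[0];print('G',G,'R',Rr,np.linalg.norm(G-Rr))
x0=[0.4,0,0]
pts=[(25,188,74),(-75,188,74),(-150,-270,20),(138,-270,60),(138,128,60)];uv=np.array([g,r,(431,286),(432,171),(273,171)])
f=least_squares(lambda x:(proj(p,place(x,pts))-uv).ravel(),x0);S=f.x;print('station',S,f.fun.round(1))
t=env.trace(p,'tub')
for k in t:print(k['score'],k['mask'].sum(),np.argwhere(k['mask']).mean(0))
m=[k for k in t if abs(np.argwhere(k['mask']).mean(0)-[220,362]).max()<15][0]['mask'].astype(np.uint8)
c=max(cv2.findContours(m,cv2.RETR_EXTERNAL,cv2.CHAIN_APPROX_NONE)[0],key=cv2.contourArea)
hull=cv2.convexHull(c)
def res(x):
    h=tubmask(p,x);return [cv2.pointPolygonTest(h,(float(a),float(b)),True) for a,b in c[:,0]]
u0=unproj(p,(362,220),.09)[0]
T=min((least_squares(res,[u0[0],u0[1],a],diff_step=1e-3,loss='soft_l1') for a in(S[2]+.25,S[2]-.25)),key=lambda f:f.cost)
print('tub',T.x,T.cost,np.abs(T.fun).mean())
print('tub in station',R.from_euler('z',-S[2]).apply([*(T.x[:2]-S[:2]),0]),T.x[2]-S[2])
s=env.state();M=R.from_rotvec(s['tcp_rot']).as_matrix();print('toolx',M[:,0],'tooly',M[:,1])
im=p['color'][...,::-1].copy()
im=cv2.resize(im[150:310,200:460],None,fx=3,fy=3,interpolation=cv2.INTER_CUBIC)
for q in (place(S,pts+[(130,120,20),(-150,120,20)]),place(T.x,[(a*55,b*75,z) for a in(-1,1) for b in(-1,1) for z in(20,90)])):
    for u,v in proj(p,q):cv2.circle(im,(int((u-200+.5)*3),int((v-150+.5)*3)),3,(0,0,255),-1)
cv2.imwrite('pics/crop1.png',im)
E
```

```text
[246.39160839 213.08391608] [240 207  14  13 143] [245.57594937 254.10759494] [239 247  14  15 158]
G [0.60349774 0.17012224 0.074     ] R [0.50337601 0.16983899 0.074     ] 0.10012213037729863
station [ 5.77322631e-01 -1.79313598e-02 -5.21090491e-04] [ 0.   0.4 -0.1  0.4  0.3  0.9  0.3 -0.6 -0.6 -1.2]
0.73 3115 [219.79325843 361.81669342]
0.65 1062 [226.74858757 112.00188324]
0.63 3139 [337.23829245 391.60783689]
tub [ 0.5889465  -0.11050058  0.31732855] 13.149234758071913 0.3045509061196314
tub in station [ 0.0116721  -0.09256315  0.        ] 0.31784963882906253
toolx [-9.26115114e-01  3.77241032e-01  1.62073692e-05] tooly [ 0.37724081  0.92611461 -0.00105273]
```

View pics/crop1.png

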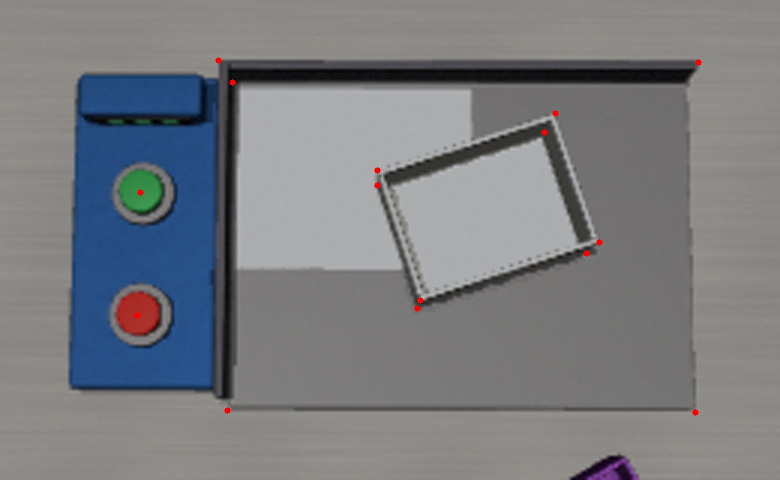

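The crop confirms the white tub on the deck, and the overlay fits. Green is at station x=25. I'll grip the tub's robot-side wall at world (0.539,-0.127), with tool y along the tub's x.

Request:
drive_tool(deltas=[[1,-45,-40,0,0],[1,-90,-80,0,0],[1,-135,-120,0,0],[1,-180,-160,0,0],[1,-224,-200,0,0]], force=15)

```text
time_s: 0.82
tcp_pos: [0.3495, 0.261, 0.228]
tcp_rot: [0.603, 3.083, 0.001]
contact_force: [1.3, -0.1, 1.2]
finger_gap: 0.0914
finger_force: 0.0
```

Request:
drive_tool(deltas=[[1,-45,-40,0,0],[1,-90,-80,0,0],[1,-135,-120,0,0],[1,-180,-160,0,0],[1,-224,-200,0,0]])

```text
time_s: 1.45
tcp_pos: [0.4815, -0.0089, 0.228]
tcp_rot: [0.604, 3.082, 0.001]
contact_force: [0.7, 0.5, 0.3]
finger_gap: 0.0909
finger_force: 0.0
```

Request:
drive_tool(deltas=[[1,-40,-35,0,0.18],[1,-80,-70,0,0.36],[1,-99,-89,0,0.54],[1,-99,-89,0,0.72],[1,-99,-89,0,0.867]])

```text
time_s: 2.08
tcp_pos: [0.5389, -0.1272, 0.2274]
tcp_rot: [-1.85, -2.538, 0.0]
contact_force: [0.7, -0.3, 0.3]
finger_gap: 0.0915
finger_force: 0.0
```

```bash
python3 - <<'E'
from h import *
s=env.state();M=R.from_rotvec(s['tcp_rot']).as_matrix();print(s['time_s'],s['tcp_pos'],'toolx',M[:,0],'tooly',M[:,1],s['q'],s['contact_force'])
p=env.read_camera('wrist');p['fish']=1
im=p['color'][...,::-1].copy()
T=[.58895,-.1105,.3173]
for u,v in proj(p,place(T,[(a*55,b*75,z) for a in(-1,1) for b in(-1,1) for z in(20,90)]+[(-53,0,90)])):cv2.circle(im,(int(u),int(v)),2,(0,0,255),-1)
cv2.imwrite('pics/w1.png',im)
d=np.array([.5386,-.1271,.05])-s['tcp_pos'];print('tool delta',M.T@d*1000)
E
```

```text
2.075 [ 0.53893812 -0.12724651  0.22743323] toolx [-3.05902996e-01  9.52062467e-01  6.44164240e-04] tooly [ 9.52062253e-01  3.05903432e-01 -7.46455643e-04] [-2.52713240e-01  2.87035160e-01  1.61331257e+00  1.53992865e-04
  1.24222007e+00 -5.63650059e-01] [ 0.7150357  -0.28028851  0.27573944]
tool delta [ 1.28626655e-01 -1.44646335e-01  1.77433511e+02]
```

View pics/w1.png

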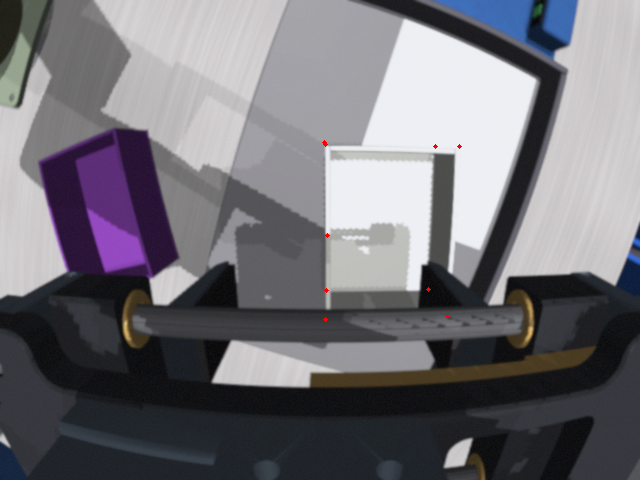

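The wrist view shows the gripped wall at column 327, midway between the fingers (about 235 and 425), and the model matches. Descending.

Request:
drive_tool(deltas=[[1,0,0,50,0],[1,0,0,100,0],[1,0,0,145,0],[1,0,0,176,0],[1,0,0,176,0]])

```text
time_s: 2.75
tcp_pos: [0.5372, -0.1261, 0.0498]
tcp_rot: [-1.838, -2.541, 0.003]
contact_force: [-0.2, 0.5, 0.2]
finger_gap: 0.0915
finger_force: 0.0
```

Request:
drive_tool(deltas=[[0,0,0,0,0],[0,0,0,0,0],[0,0,0,0,0],[0,0,0,0,0],[0,0,0,0,0]], force=15)

```text
time_s: 3.38
tcp_pos: [0.5391, -0.1267, 0.0522]
tcp_rot: [1.843, 2.544, 0.0]
contact_force: [-0.2, 0.8, 0.4]
finger_gap: 0.0442
finger_force: 0.0
```

Request:
drive_tool(deltas=[[0,0,0,0,0],[0,0,0,0,0],[0,0,0,0,0]])

```text
time_s: 3.75
tcp_pos: [0.539, -0.1267, 0.0519]
tcp_rot: [-1.843, -2.544, -0.0]
contact_force: [0.1, 1.1, 0.5]
finger_gap: 0.0141
finger_force: 0.0
```

Request:
drive_tool(deltas=[[0,0,0,0,0],[0,0,0,0,0],[0,0,0,0,0],[0,0,0,0,0]])

```text
time_s: 4.25
tcp_pos: [0.5389, -0.1267, 0.0519]
tcp_rot: [-1.843, -2.544, 0.0]
contact_force: [-2.0, -0.4, -0.4]
finger_gap: 0.004
finger_force: 15.0
```

Request:
drive_tool(deltas=[[0,0,0,0,0.08],[0,0,0,0,0.16],[0,0,0,0,0.24],[0,0,0,0,0.311],[0,0,0,0,0.311]])

```text
time_s: 4.88
tcp_pos: [0.5392, -0.1266, 0.0519]
tcp_rot: [2.214, 2.229, 0.0]
contact_force: [-0.6, 0.3, -1.3]
finger_gap: 0.004
finger_force: 15.0
```

```bash
python3 - <<'E'
from h import *
s=env.state();M=R.from_rotvec(s['tcp_rot']).as_matrix();print(s['time_s'],s['tcp_pos'],'toolx',M[:,0],'tooly',M[:,1],s['contact_force'],s['wrist_torque'])
p=env.read_camera('top');im=p['color'][...,::-1][150:310,200:460]
cv2.imwrite('pics/crop2.png',cv2.resize(im,None,fx=3,fy=3))
E
```

```text
4.875 [ 0.53917007 -0.1266368   0.05189138] toolx [-6.63385390e-03  9.99977987e-01  1.31819980e-04] tooly [9.99977972e-01 6.63382479e-03 2.20004754e-04] [-0.61889792  0.3187775  -1.27634516] [-0.00387211  0.06708667 -0.01056421]
```

Request:
drive_tool(deltas=[[0,30,11,0,0],[0,60,22,0,0],[0,90,33,0,0],[0,120,44,0,0],[0,142,51,0,0]])

```text
time_s: 5.55
tcp_pos: [0.5895, 0.0163, 0.0519]
tcp_rot: [2.212, 2.23, -0.001]
contact_force: [0.6, -1.7, -0.2]
finger_gap: 0.004
finger_force: 15.0
```

Request:
drive_tool(deltas=[[0,0,2,0,0],[0,0,4,0,0],[0,0,6,0,0],[0,0,8,0,0]])

```text
time_s: 6.05
tcp_pos: [0.5968, 0.0147, 0.0519]
tcp_rot: [-2.215, -2.227, 0.001]
contact_force: [-2.1, -0.5, 1.1]
finger_gap: 0.0039
finger_force: 15.0
```

Request:
drive_tool(deltas=[[0,0,1,0,0],[0,0,2,0,0],[0,0,3,0,0]])

```text
time_s: 6.42
tcp_pos: [0.6002, 0.0155, 0.0519]
tcp_rot: [2.215, 2.228, -0.0]
contact_force: [-2.8, -0.5, 0.3]
finger_gap: 0.0039
finger_force: 15.0
```

Request:
drive_tool(deltas=[[0,3,0,0,0],[0,6,0,0,0],[0,9,0,0,0]])

```text
time_s: 6.8
tcp_pos: [0.6003, 0.0249, 0.0519]
tcp_rot: [2.214, 2.228, 0.0]
contact_force: [0.6, -3.2, -0.6]
finger_gap: 0.0039
finger_force: 15.0
```

Request:
drive_tool(deltas=[[0,1,0,0,0],[0,2,0,0,0],[0,3,0,0,0]])

```text
time_s: 7.18
tcp_pos: [0.5998, 0.027, 0.0519]
tcp_rot: [2.215, 2.227, -0.002]
contact_force: [-1.7, -6.1, 0.5]
finger_gap: 0.0041
finger_force: 15.0
```

Request:
drive_tool(deltas=[[0,0,1,0,0],[0,0,2,0,0],[0,0,2,0,0]])

```text
time_s: 7.55
tcp_pos: [0.6, 0.0269, 0.0522]
tcp_rot: [-2.214, -2.226, 0.006]
contact_force: [-6.4, -5.4, 4.7]
finger_gap: 0.004
finger_force: 15.0
```

```bash
python3 - <<'E'
from h import *
s=env.state();print(s['time_s'],s['tcp_pos'],s['contact_force'],s['wrist_torque'])
p=env.read_camera('top');im=p['color'][...,::-1][160:240,260:380]
cv2.imwrite('pics/crop2.png',cv2.resize(im,None,fx=6,fy=6,interpolation=cv2.INTER_CUBIC))
E
```

```text
7.55 [0.60000275 0.0268776  0.05215933] [-6.35430596 -5.44208722  4.6899707 ] [-0.88201446  0.70342387 -0.29713896]
```

View pics/crop2.png

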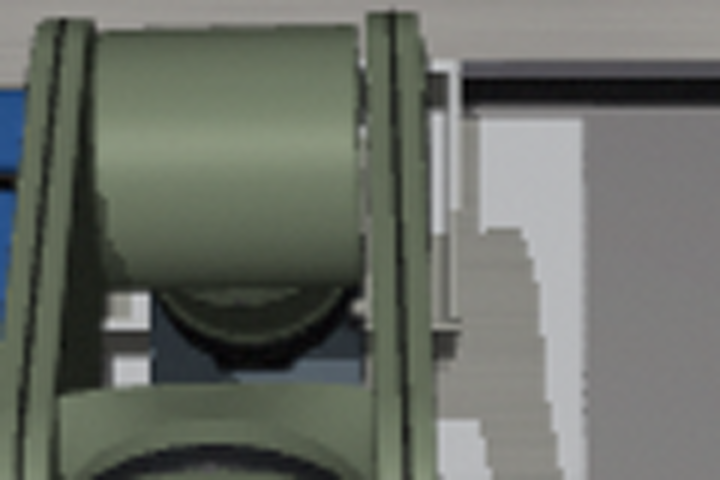

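The tub presses on both fences (about 6 N each) at the expected TCP position, and the arm hides most of it in this picture. I'll release, rise and check.

Request:
drive_tool(deltas=[[0.3,0,0,0,0],[0.5,0,0,0,0],[0.5,0,0,0,0],[0.5,0,0,0,0],[0.5,0,0,0,0]])

```text
time_s: 8.22
tcp_pos: [0.6022, 0.0278, 0.0519]
tcp_rot: [-2.215, -2.228, -0.0]
contact_force: [-1.4, -0.2, -0.1]
finger_gap: 0.0453
finger_force: 0.0
```

Request:
drive_tool(deltas=[[0.5,0,0,-20,0],[0.5,0,0,-60,0],[0.5,0,0,-110,0],[0.5,0,0,-160,0],[0.5,-60,0,-160,0]])

```text
time_s: 8.85
tcp_pos: [0.6054, -0.0301, 0.2171]
tcp_rot: [2.203, 2.229, 0.013]
contact_force: [0.3, -0.2, -0.7]
finger_gap: 0.0462
finger_force: 0.0
```

Request:
drive_tool(deltas=[[0,-50,-50,0,0],[0,-50,-100,0,0],[0,-50,-150,0,0],[0,-50,-150,0,0]])

```text
time_s: 9.35
tcp_pos: [0.4492, -0.0831, 0.212]
tcp_rot: [-2.215, -2.226, 0.001]
contact_force: [0.8, 0.5, 0.1]
finger_gap: 0.0082
finger_force: 0.0
```

```bash
python3 - <<'E'
from h import *
s=env.state();print(s['time_s'],s['tcp_pos'],s['finger_gap'])
S=[.5773,-.0179,-.0005];H=place(S,[(75,45,20)])[0]
for n in('top','scene'):
    p=env.read_camera(n)
    ts=env.trace(p,'tub')
    uv=proj(p,H)[0]
    ts=[k for k in ts if np.linalg.norm(np.argwhere(k['mask']).mean(0)[::-1]-uv)<40]
    print(n,len(ts))
    if not ts: continue
    m=ts[0]['mask'].astype(np.uint8)
    c=max(cv2.findContours(m,cv2.RETR_EXTERNAL,cv2.CHAIN_APPROX_NONE)[0],key=cv2.contourArea)
    res=lambda x:[cv2.pointPolygonTest(tubmask(p,x),(float(a),float(b)),True) for a,b in c[:,0]]
    if n=='top':
        f=least_squares(res,[H[0],H[1],.01],diff_step=1e-2,loss='soft_l1');print('tub-home mm',(f.x[:2]-H[:2])*1000,f.x[2],np.abs(f.fun).mean())
    if n=='top':
        im=cv2.resize(p['color'][150:250,210:370,::-1],None,fx=5,fy=5,interpolation=cv2.INTER_CUBIC)
        for u,v in proj(p,place([H[0],H[1],0],[(a*55,b*75,90) for a in(-1,1) for b in(-1,1)])):cv2.circle(im,(int((u-210+.5)*5),int((v-150+.5)*5)),3,(0,0,255),-1)
        cv2.imwrite('pics/crop3.png',im)
E
```

```text
9.35 [ 0.44924768 -0.08310953  0.21200259] 0.008239730310439806
top 1
tub-home mm [ 0.20013212 -0.35170057] 0.0030474653289642435 0.4564334153522024
scene 1
```

View pics/crop3.png

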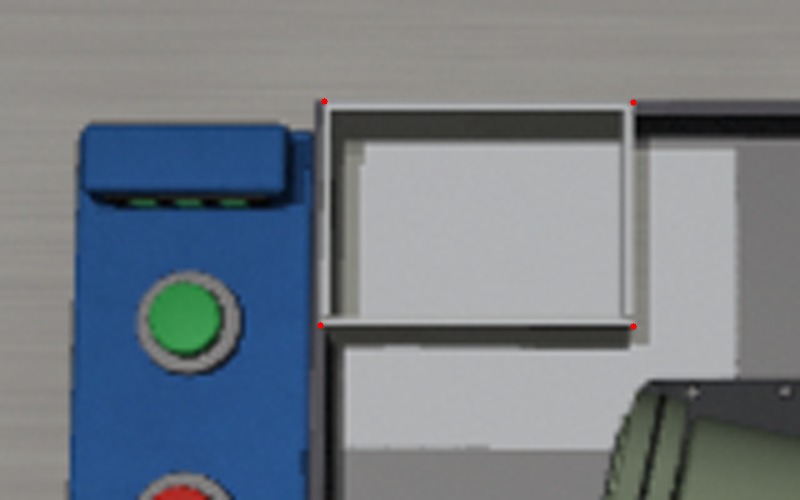

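The tub is square in the corner, within 0.4 mm and 0.003 rad of home by the fit. Moving above the green button with the fingers closed.

Request:
drive_tool(deltas=[[0,50,31,0,0],[0,101,62,0,0],[0,152,93,0,0],[0,203,124,0,0],[0,253,154,0,0]])

```text
time_s: 10.18
tcp_pos: [0.6073, 0.1734, 0.2113]
tcp_rot: [2.213, 2.229, 0.0]
contact_force: [0.7, -0.5, 0.5]
finger_gap: 0.0007
finger_force: 0.0
```

Request:
drive_tool(deltas=[[0,0,0,50,0],[0,0,0,90,0],[0,0,0,105,0],[0,0,0,105,0]])

```text
time_s: 10.68
tcp_pos: [0.6056, 0.171, 0.1062]
tcp_rot: [-2.214, -2.228, 0.002]
contact_force: [0.0, 0.0, 1.2]
finger_gap: 0.0004
finger_force: 0.0
```

```bash
python3 - <<'E'
from h import *
s=env.state();M=R.from_rotvec(s['tcp_rot']).as_matrix();print(s['time_s'],s['tcp_pos'],s['finger_gap'],s['contact_force'],M.T@(np.array([.6035,.1701,.088])-s['tcp_pos'])*1000)
p=env.read_camera('scene')
cv2.imwrite('pics/crop4.png',cv2.resize(p['color'][180:330,240:440,::-1],None,fx=4,fy=4,interpolation=cv2.INTER_CUBIC))
E
```

```text
10.675 [0.60560728 0.17097266 0.10618763] 0.00037222730919346975 [0.01310319 0.01205743 1.16145128] [-0.85642166 -2.09028597 18.19036061]
```

View pics/crop4.png

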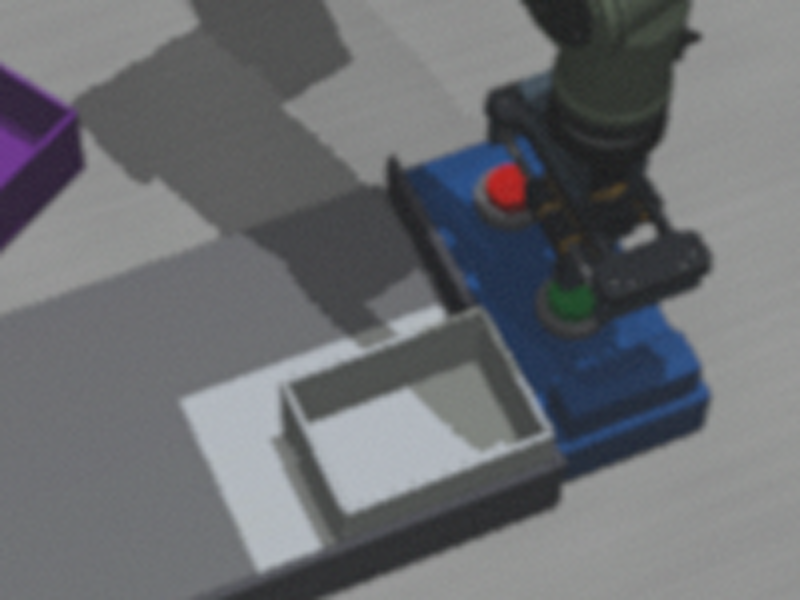

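The fingers are over the green button (crop 570,300), and the tub is still in its corner. Pressing with small steps.

Request:
drive_tool(deltas=[[0,-1,-2,14,0],[0,-1,-2,18,0],[0,-1,-2,22,0],[0,-1,-2,25,0],[0,-1,-2,25,0]])

```text
time_s: 11.35
tcp_pos: [0.6031, 0.1695, 0.0822]
tcp_rot: [-2.215, -2.228, 0.0]
contact_force: [-1.5, -1.8, 3.6]
finger_gap: 0.0008
finger_force: 2.0
```

Request:
drive_tool(deltas=[[0,0,0,0.8,0],[0,0,0,1.6,0],[0,0,0,1.6,0]])

```text
time_s: 11.72
tcp_pos: [0.6031, 0.1696, 0.0804]
tcp_rot: [-2.215, -2.228, 0.001]
contact_force: [-2.9, -3.2, 5.6]
finger_gap: 0.0004
finger_force: 2.4
```

Request:
drive_tool(deltas=[[0,0,0,1,0],[0,0,0,1,0]])

```text
time_s: 11.98
tcp_pos: [0.6031, 0.1696, 0.0802]
tcp_rot: [2.215, 2.228, -0.0]
contact_force: [-4.1, -1.5, 9.2]
finger_gap: 0.0007
finger_force: 4.5
```

The stop is reached: 9 N and no further travel. Hold about a second, then release.

Request:
drive_tool(deltas=[[0,0,0,0.5,0],[0,0,0,0.5,0],[0,0,0,0.5,0],[0,0,0,0.5,0],[0,0,0,0.5,0]])

```text
time_s: 12.6
tcp_pos: [0.6032, 0.1696, 0.0802]
tcp_rot: [2.214, 2.228, 0.0]
contact_force: [-3.4, -2.1, 11.8]
finger_gap: 0.0007
finger_force: 5.6
```

Request:
drive_tool(deltas=[[0,0,0,0,0],[0,0,0,0,0],[0,0,0,0,0],[0,0,0,0,0]])

```text
time_s: 13.1
tcp_pos: [0.6032, 0.1696, 0.0802]
tcp_rot: [2.215, 2.228, 0.0]
contact_force: [-5.3, -2.5, 10.9]
finger_gap: 0.0006
finger_force: 5.6
```

Request:
drive_tool(deltas=[[0,0,0,-10,0],[0,0,0,-40,0],[0,0,0,-90,0],[0,0,0,-130,0],[0,0,0,-130,0]])

```text
time_s: 13.72
tcp_pos: [0.6059, 0.1708, 0.2127]
tcp_rot: [2.212, 2.225, 0.014]
contact_force: [-0.3, 0.3, 0.2]
finger_gap: 0.0001
finger_force: 0.0
```

Request:
drive_tool(deltas=[[0,0,-50,0,0],[0,0,-100,0,0],[0,0,-150,0,0],[0,0,-150,0,0],[0,0,-150,0,0]])

```text
time_s: 14.35
tcp_pos: [0.4539, 0.1691, 0.2084]
tcp_rot: [2.214, 2.228, 0.001]
contact_force: [0.3, 0.1, -0.8]
finger_gap: 0.0005
finger_force: 0.0
```

```bash
python3 - <<'E'
from h import *
s=env.state();print(s['time_s'],s['tcp_pos'],s['contact_force'])
p=env.read_camera('top')
print(blob(p,'g'))
cv2.imwrite('pics/crop5.png',cv2.resize(p['color'][150:300,180:380,::-1],None,fx=4,fy=4,interpolation=cv2.INTER_CUBIC))
E
```

```text
14.35 [0.45392142 0.16912126 0.20841092] [ 0.31782713  0.07104956 -0.76208957]
(array([246.39568345, 212.89928058]), array([240, 207,  14,  13, 139], dtype=int32))
```

View pics/crop5.png

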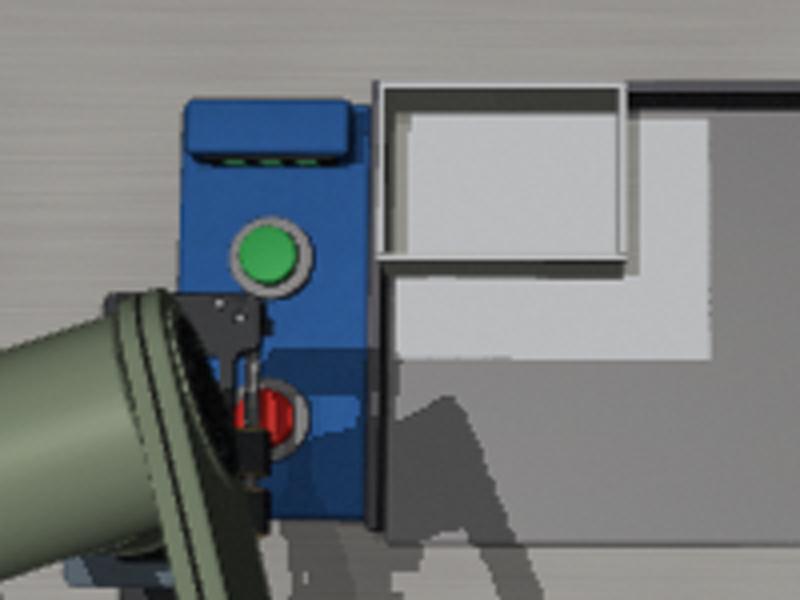

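The tub is in its corner (380–625, 85–260), the green button is up (268,255), and the arm is clear at 0.2 m height. Handing in.

```bash
python3 -c "
from workcell import env
print(env.sign_off())"
```

```text
the job is handed in; nothing more can be done
None
```

The job is handed in with no verdict returned: the last pictures show the white tub square in its corner against both fences and the green tare button up again after about a second held down; red was not pressed, and the arm stayed clear of the pan, jar and scoop.

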